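Stamp a brass bar in the spring marking press

ROBOT

A 6-joint arm with a two-finger parallel gripper is mounted at the origin on the work surface. World frame = base frame: x ahead of the robot, y to its left, z up, the work surface at z = 0. Lengths are in m, angles in degrees, forces in N, time in s.
With the tool pointing down it reaches from about 0.4 to 0.825 m from the base axis. Payload 7 kg.
Tool frame: the origin (TCP) lies midway between the tips of the shut fingers; the grasp point (between the pads) lies 19 mm behind it; z points along the fingers, y is the line along which they close (so a half turn about z gives the same grasp; the last joint's range is limited). The gripper opens to 88 mm and grips with 3 to 60 N. Pads are 19 mm wide; open, the fingers measure 130 mm over their backs; the gripper's body (78 mm by 193 mm) begins 47 mm behind the grasp point.
Start: joints at [-59.295, 20.546, 0.682, 0, -70.136, -16.507], TCP at [0.166, -0.654, 0.227] pointing down, gripper open.
Joint ranges: [-176.03, 176.03], [-82.01, 121.73], [-58.28, 71.71], [-173.87, 95.51], [-174.79, -0.11], [-173.66, 173.66]. Speed limits (degrees/s): [136.94, 136.94, 172.46, 180, 180, 180].

INTERFACE

Orientations are given as [roll, pitch, yaw] about the fixed x, y, z axes, in that order (R = Rz(yaw) Ry(pitch) Rx(roll)).
In Python, from plant import r, eyes, workorder gives the robot as it stands.
- The arm moves only by the tool step_arm, never from a script. Its argument "plan" is a list of rows, each a list of 5 numbers: the shift along the tool's x, y, z each as a share of 25 cm, from -1 to 1, then the turn about the tool's z as a share of 60 degrees, from -1 to 1, then the finger opening in mm, from 0 to 87.6. In form: [[x, y, z, turn, jaw], ...]. A call has 1 to 12 rows; each row is the pose to reach, as a shift and turn from the pose commanded when the call began, along the tool's axes at that moment; what a row does not reach only later rows make up. A row lasts 1/12 s, in which the tool goes at most 41.7 mm and 7.16 degrees, less where a joint would pass 70% of its speed; a pose out of reach is approached as far as the arm can. A call with a number of a shift or a turn outside -1 to 1 is refused whole. A call with a gripper value outside its range is refused whole. The fingers move at their own pace and stop on an object; "newtons" is the grip in N (left out, the last holds). Time passes only in rows, so rows that repeat a pose let the fingers close. It gives the time, the measured TCP pose, the force, the opening and the grip force at its end, in the units of the state.
- r.get_state(): the state, without advancing time (a new reading comes with each control period).
- eyes.capture(name): name is "scene" or "top" or "wrist"; returns the picture (480x640x3 uint8, red, green, blue); there is no depth.
- eyes.camera_model(name): a dict with "fov_y" (degrees; the focal length in pixels is half the picture's height over the tangent of half this angle, whatever the lens; pixels are square), "cx", "cy" (the principal point, pixels), "world_to_cam" (4x4, takes a point from world to camera coordinates); the wrist camera has in their place "hand_eye" (4x4, takes a point from camera to tool coordinates, whose origin is the TCP and whose axes are the flange's). Camera axes: x right, y up, looking along -z (the intrinsics and any distortion apply to the point x, -y, -z); pixel columns grow to the right and rows downward; lengths in m; the calibration is good to about 2 mm. A picture is of the moment at which its call begins: read the wrist's pose just before it. camera_model takes no time and is no camera call.
- workorder.close_job(): hands the job in; it is judged then, once.
The state is a dict: "time_s": time; "joints": joint angles; "qd": joint speeds; "joint_torque": joint torques, N m; "tcp_pos": TCP position; "eef_rot": TCP orientation; "contact_force": force on the tool from outside, world axes, zero at the start; "moment": the same for the moment, N m; "gripper_width": finger opening in m; "gripper_force": force on a finger pad.
Only numpy, scipy, OpenCV 4.12 (cv2) and the standard library are available. Lean on these libraries where they do the work, as an engineer would, in place of code of your own. Each camera call takes 0.05 s, during which the arm holds its last target. There are 200 camera calls.

TASK

Put the maker's mark on the blank brass bar that lies on the bed of the marking press. Press the cocking lever down until the ram is caught up by its sear and let the lever come back up; then slide the bar under the raised die until it is fully home, end against the back stop and long side along the side fence; then press the yellow trip to fire the ram onto it, and leave the bar there under the die. Leave the other things on the bench where they are.

Things in the scene. Friction and masses are not known exactly. Their poses are not given: they have to be found in the camera images.
- press: Spring-impact marking press, red and black, fixed, 385 x 170 mm, 330 mm tall. Origin on the bench under the ram's axis; +x from the infeed end to the column, z up. Flat steel bed, top 45 mm above the bench, x -245 to +55, y -50 to +80 mm. Head over the bed at x -37 to +68, y +-28 mm, from 106 mm up, the die below it at x = y = 0; column x +65 to +115, lever over it out to x +255 mm
- back_stop (a point): Middle of the top front edge of the back stop, a bar across the bed, 8 mm high: face at press x +20 mm, y -36 to +60 mm; axes as the press
- side_fence (a point): Middle of the top inner edge of the side fence, a strip 6 mm high along the bed's -y side: face at press y -22 mm, x -130 to +20 mm; axes as the press
- home (a point): The point of the press where the bar's centre lies when the bar is fully home: press x -75 mm, y 0, 49 mm above the bench; axes as the press
- bar_center (a point): Centre of the blank brass bar, 190 x 44 x 8 mm, 0.4 to 0.6 kg, lying loose and flat on the bed, 50 to 100 mm short of home and 15 to 35 mm off the fence, a little askew. x along its length towards the die, z up. It slides on the bed; push it at its free end or side, or grip it across its 44 mm near the infeed end, clear of head and fence
- ram (a joint): Height of the ram in m: 0 at its lower stop, where the die face is 5 mm above the bed (the 8 mm bar cannot go under it); 0.003 when the die rests on the bar; about 0.0265 when held up by the sear; 0.033 with the lever fully down. A spring of 8 to 15 N drives it down
- lever (a joint): Cocking lever, a rocker on top of the column, in rad: 0 at rest with its black handle up, 0.466 fully down on its stop. The sear catches at about 0.40 and beyond: press it down to the stop. It takes about 8 to 14 N straight down on the handle; when released it springs back to 0, whether or not the ram is caught
- lever_grip (a point): Middle of the top face of the lever's black handle pad, 80 mm along the lever x 32 x 16 mm thick. At rest at press x +209, y 0, 325 mm above the bench; turns at 135 mm radius about a pivot at press x +80, y 0, 286 mm up, 62 mm almost straight down to its stop. Its x axis runs outwards along the lever
- trip (a joint): Sear trip in rad: 0 at rest, 0.35 fully pressed; fires at about 0.2 to 0.25 (15 to 20 mm down at the pad) with about 4 to 6 N; springs back to 0
- trip_pad (a point): Middle of the top face of the yellow thumb pad of the trip, 28 x 32 mm, at press x 0, y -95 mm, 150 mm above the bench, on the fence side of the head; press it straight down
- done_bar: A finished, already marked brass bar (dark round mark on top), 190 x 44 x 8 mm, on the bench near the press on its +y side; leave it. Origin at the centre of its underside
- mallet: Mallet with wooden handle, 240 mm long, lying on the bench on the press's -y side; leave it
- tape_blue: Roll of blue tape, 100 mm across, 24 mm high, lying on the bench beside the lever end of the press; leave it
- tub: Clear plastic tub, 120 x 90 x 50 mm; leave it
- agate: Polished agate slice, a teal disc 84 mm across, 9 mm thick; leave it
- tape_yellow: Roll of yellow tape, 116 mm across, 20 mm high; leave it
- driver: Screwdriver with orange handle, 200 mm long; leave it
- pliers: Pliers with red handles, about 150 mm long; leave them
Mind the look-alikes: they are no part of the job. Leave any blue or grey look-alike of the part that bears bar_center alone.

How it is judged:
By the outcome, as a careful person would: the job done as asked, in the order asked, and still so for the second after the job is handed in, with the robot touching nothing.
It also fails if it takes over 67 s, if anything falls off the work surface, if the arm or the gripper's body presses on something with over 40 N, if the wrist force passes 120 N, or if a joint passes its speed limit or range.

## Working session

There is one attempt and no reset: what is moved stays moved. The work goes in short steps, Python scripts to look and compute and a tool call to move; the robot and the scene stay as the last step left them, time stands still between calls to the robot, and variables do not carry over. Pictures are saved under pics/ and viewed, at most 10 in all, crops included, and the job is handed in when it is done.

Besides the shell and the picture viewer there is one more tool, called after ">>>" as a command line: name --pt "numbers of a row" for each row, then --argument value for the rest. step_arm: Moves the arm, as the interface text tells. Its arguments: {"type":"object","properties":{"plan":{"type":"array"},"newtons":{"type":"number"}},"required":["plan"]}

```bash
mkdir -p pics; python3 - <<'E'
from plant import r, eyes
import cv2,numpy as np
for n in("scene","top"):
    cv2.imwrite(f"pics/{n}0.png",eyes.capture(n)[:,:,::-1])
    m=eyes.camera_model(n);print(n,{k:(np.round(v,4).tolist() if k=="world_to_cam" else v) for k,v in m.items()})
print(eyes.camera_model("wrist"))
s=r.get_state();print(s)
E
```

```text
scene {'fov_y': 49.867939383976484, 'cx': 311.1158616645608, 'cy': 244.27680703700509, 'world_to_cam': [[-0.7589, 0.6509, 0.0184, 0.3499], [-0.4399, -0.5333, 0.7225, 0.0734], [0.4801, 0.5402, 0.6911, -1.9728], [0.0, 0.0, 0.0, 1.0]]}
top {'fov_y': 47.993861318615245, 'cx': 315.8107938831966, 'cy': 237.43677671946173, 'world_to_cam': [[-0.0113, -0.9997, -0.0215, 0.0275], [0.989, -0.0143, 0.1474, -0.4823], [-0.1477, -0.0196, 0.9888, -1.797], [0.0, 0.0, 0.0, 1.0]]}
{'fov_y': 69.93279508648148, 'cx': 316.51952032941705, 'cy': 237.67519424687265, 'hand_eye': array([[-5.13826917e-04,  9.62337246e-01,  2.71857980e-01,
         7.37526646e-02],
       [ 9.99999852e-01,  5.42999699e-04, -3.20829077e-05,
        -1.40095861e-03],
       [-1.78493379e-04,  2.71857924e-01, -9.62337382e-01,
        -1.57336007e-01],
       [ 0.00000000e+00,  0.00000000e+00,  0.00000000e+00,
         1.00000000e+00]])}
{'time_s': 0.1, 'joints': array([-5.92960574e+01,  2.05881928e+01,  6.39504191e-01, -1.52847980e-02,
       -7.01365523e+01, -1.65079018e+01]), 'qd': array([-0.09613789, -0.1201616 ,  0.10807221,  0.09765196,  0.0429251 ,
       -0.04252696]), 'joint_torque': array([-2.25610340e-03, -5.84161985e+01,  2.93750292e+01,  7.01553404e+00,
        1.01717180e-02, -7.00911687e-05]), 'tcp_pos': array([ 0.16540325, -0.65397636,  0.22571802]), 'eef_rot': array([ 1.79914190e+02, -1.04456992e-02, -1.65809156e+02]), 'contact_force': array([-1.56323532,  0.00166055,  0.05911065]), 'moment': array([-0.03246155, -0.02136282, -0.01671786]), 'gripper_force': 0.0, 'gripper_width': 0.08777832651286495}
```

View pics/scene0.png

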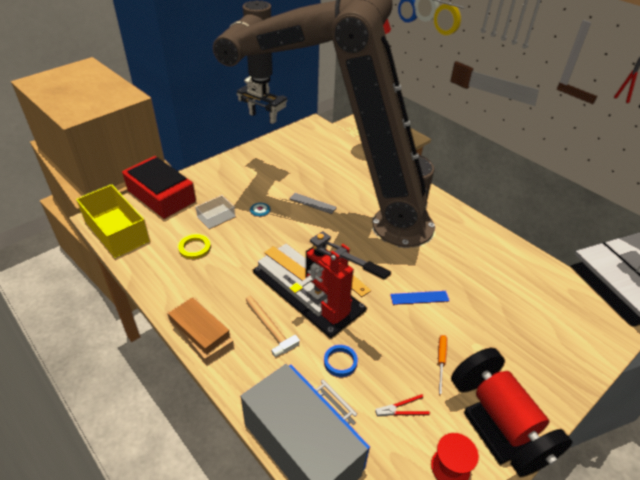

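View pics/top0.png

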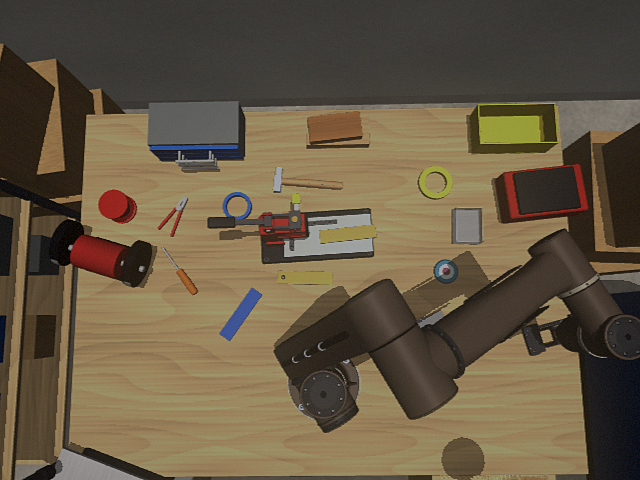

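The top view shows the press at (260–375, 205–262) with its infeed end to the right. The lever handle is at (222,222) and the yellow trip pad at (296,198). Three bar-like things are in view:
- The brass bar on the bed at (348,234), which is the blank one.
- A brass bar with a dark mark on the bench at (305,278), which is done_bar.
- A blue bar at (241,314), which is a look-alike.

The first one fits, so I'll confirm it in an enlarged crop.

```bash
python3 - <<'E'
import cv2
a=cv2.imread("pics/top0.png")[185:295,200:390]
cv2.imwrite("pics/topc.png",cv2.resize(a,None,fx=4.2,fy=4.2,interpolation=cv2.INTER_CUBIC))
a=cv2.imread("pics/scene0.png")[225:345,245:405]
cv2.imwrite("pics/scenec.png",cv2.resize(a,None,fx=5,fy=5,interpolation=cv2.INTER_CUBIC))
E
```

```text
(no output)
```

View pics/topc.png

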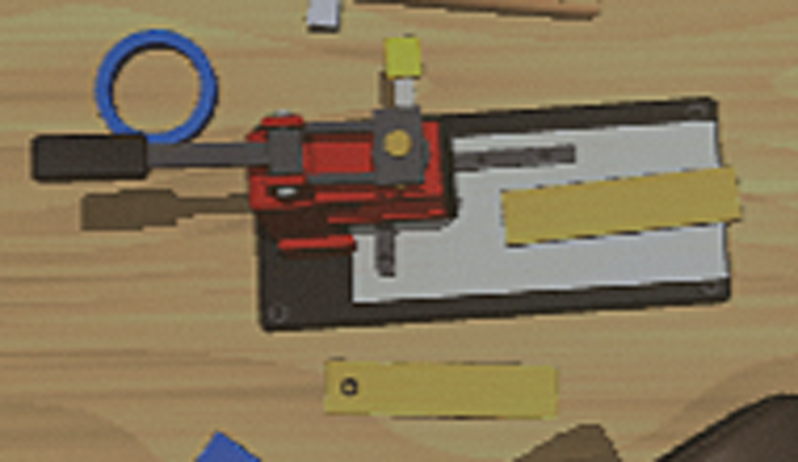

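View pics/scenec.png

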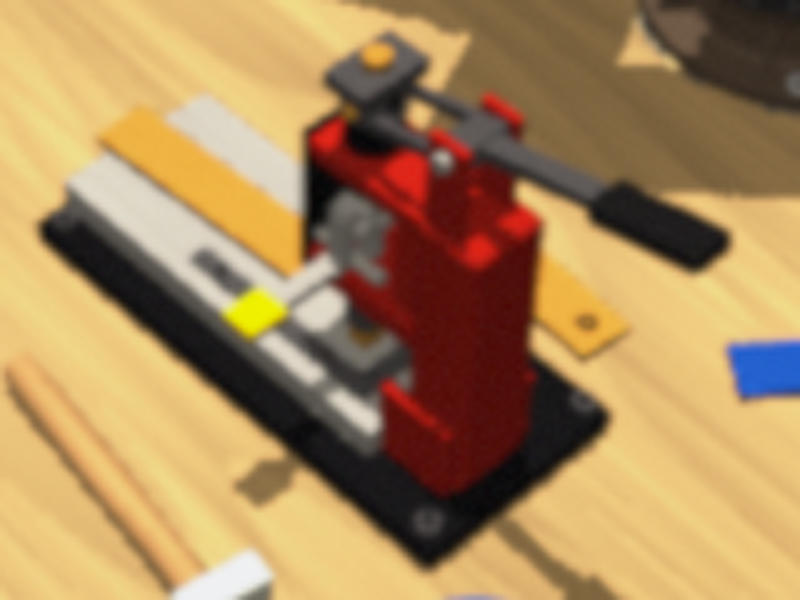

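The crops confirm the blank bar: the unmarked brass bar on the bed, crop corners (503,192), (740,168), (742,220) and (508,245). The marked one at crop (440,388) is done_bar. The lever pad is at crop (90,157) and the trip pad at (403,57).

```bash
cat > h.py <<'E'
import numpy as np,cv2
from scipy.optimize import least_squares
from plant import r, eyes
def proj(P,m,W=None):
    W=m["world_to_cam"] if W is None else W
    P=np.atleast_2d(P); c=P@W[:3,:3].T+W[:3,3]
    f=240/np.tan(np.radians(m["fov_y"]/2))
    return np.c_[m["cx"]+f*c[:,0]/-c[:,2], m["cy"]-f*c[:,1]/-c[:,2]]
def ray(uv,m,z,W=None):
    W=m["world_to_cam"] if W is None else W
    uv=np.atleast_2d(uv).astype(float);f=240/np.tan(np.radians(m["fov_y"]/2))
    d=np.c_[(uv[:,0]-m["cx"])/f,-(uv[:,1]-m["cy"])/f,-np.ones(len(uv))]@W[:3,:3]
    o=-W[:3,:3].T@W[:3,3]
    return o+d*((z-o[2])/d[:,2])[:,None]
def wristW(s):
    from scipy.spatial.transform import Rotation as R
    T=np.eye(4);T[:3,:3]=R.from_euler("xyz",s["eef_rot"],degrees=True).as_matrix();T[:3,3]=s["tcp_pos"]
    return np.linalg.inv(T@eyes.camera_model("wrist")["hand_eye"])
def place(p,Q):
    Q=np.atleast_2d(Q)/1000.;c,s=np.cos(p[2]),np.sin(p[2])
    return np.c_[p[0]+c*Q[:,0]-s*Q[:,1],p[1]+s*Q[:,0]+c*Q[:,1],Q[:,2]]
E
python3 - <<'E'
from h import *
mt,ms=eyes.camera_model("top"),eyes.camera_model("scene")
ct=lambda a:(np.array(a)+.5)/4.2-.5+[200,185]
cs=lambda a:(np.array(a)+.5)/5-.5+[245,225]
Q=[(-245,-50,45),(-245,80,45),(55,80,45),(0,-95,150),(209,0,325)]
U=ct([(715,121),(727,276),(353,303),(403,57),(90,157)])
Q2=[(-245,-50,45),(0,-95,150),(209,0,325)];U2=cs([(68,183),(257,313),(662,222)])
f=lambda p:np.r_[(proj(place(p,Q),mt)-U).ravel(),(proj(place(p,Q2),ms)-U2).ravel()]
s=least_squares(f,[.5,.1,1.5],loss="soft_l1");p=s.x
print(p,np.degrees(p[2]));print(np.round(f(p).reshape(-1,2),1))
b=ray(ct([(503,192),(740,168),(742,220),(508,245)]),mt,.053)
print("bar",b.round(4),b.mean(0),np.linalg.norm(b[0]-b[1]),np.linalg.norm(b[0]-b[3]))
c,sn=np.cos(p[2]),np.sin(p[2]);d=(b-[p[0],p[1],0])[:,:2]@np.array([[c,-sn],[sn,c]])
print("bar in press",(d*1000).round(1),d.mean(0)*1000)
print("lever,trip,home",place(p,[(209,0,325),(0,-95,150),(-75,0,49),(20,0,53)]).round(4))
E
```

```text
[0.50028482 0.07997465 1.62272808] 92.9754705468983
[[-0.4 -0.5]
 [-0.3  0.5]
 [-0.2 -0.2]
 [-0.6 -0.2]
 [-0.2 -0.4]
 [-0.5 -0.7]
 [ 0.4 -0.8]
 [-0.3 -1.5]]
bar [[ 0.5041  0.0086  0.053 ]
 [ 0.5208 -0.1819  0.053 ]
 [ 0.4786 -0.1823  0.053 ]
 [ 0.4611  0.0052  0.053 ]] [ 0.49117105 -0.087595    0.053     ] 0.1912433268775701 0.04317994210630761
bar in press [[-7.140e+01 -1.000e-01]
 [-2.626e+02 -6.900e+00]
 [-2.608e+02  3.530e+01]
 [-7.270e+01  4.300e+01]] [-166.87066157   17.79975627]
lever,trip,home [[0.4894 0.2887 0.325 ]
 [0.5952 0.0849 0.15  ]
 [0.5042 0.0051 0.049 ]
 [0.4992 0.0999 0.053 ]]
```

>>> step_arm --pt "-0.2 0.08 -0.3 -0.2 0" --pt "-0.4 0.16 -0.5 -0.4 0" --pt "-0.6 0.24 -0.7 -0.6 0" --pt "-0.8 0.32 -0.75 -0.8 0" --pt "-0.92 0.38 -0.75 -1 0" --pt "-0.92 0.38 -0.75 -1 0" --pt "-0.92 0.38 -0.75 -1 0" --pt "-0.92 0.38 -0.75 -1 0" --pt "-0.92 0.38 -0.75 -1 0" --pt "-0.92 0.38 -0.75 -1 0" --newtons 20

```text
time_s: 0.93
tcp_pos: [0.3666, -0.5049, 0.4145]
eef_rot: [-179.9, -0.0, -105.5]
contact_force: [-0.4, 0.3, -0.5]
gripper_width: 0.0267
gripper_force: 0.0
```

>>> step_arm --pt "-0.2 -0.06 0 -0.1 0" --pt "-0.4 -0.12 0 -0.2 0" --pt "-0.6 -0.18 0 -0.31 0" --pt "-0.8 -0.24 0 -0.31 0" --pt "-0.91 -0.28 0 -0.31 0" --pt "-0.91 -0.28 0 -0.31 0" --pt "-0.91 -0.28 0 -0.31 0" --pt "-0.91 -0.28 0 -0.31 0"

```text
time_s: 1.6
tcp_pos: [0.4948, -0.3051, 0.4131]
eef_rot: [179.9, 0.0, -87.2]
contact_force: [0.5, -0.1, 0.5]
gripper_width: 0.0005
gripper_force: 0.0
```

>>> step_arm --pt "-0.16 0 0 0 0" --pt "-0.32 -0.01 0 0 0" --pt "-0.48 -0.02 0 0 0" --pt "-0.64 -0.03 0 0 0" --pt "-0.8 -0.03 0 0 0" --pt "-1 -0.04 0 0 0" --pt "-1 -0.04 0 0 0"

```text
time_s: 2.18
tcp_pos: [0.4917, -0.053, 0.4139]
eef_rot: [-180.0, 0.1, -87.2]
contact_force: [0.8, -0.1, 0.6]
gripper_width: 0.0005
gripper_force: 0.0
```

>>> step_arm --pt "-0.16 0 0 0 0" --pt "-0.32 -0.01 0 0 0" --pt "-0.48 -0.02 0 0 0" --pt "-0.64 -0.03 0 0 0" --pt "-0.8 -0.03 0 0 0" --pt "-1 -0.04 0 0 0" --pt "-1 -0.04 0 0 0" --pt "-1 -0.04 0 0 0"

```text
time_s: 2.85
tcp_pos: [0.4903, 0.1956, 0.4127]
eef_rot: [179.9, -0.1, -87.2]
contact_force: [0.4, -0.9, -0.3]
gripper_width: 0.0005
gripper_force: 0.0
```

```bash
python3 - <<'E'
from h import *
s=r.get_state();print(s["tcp_pos"],s["eef_rot"],s["contact_force"])
im=eyes.capture("wrist");cv2.imwrite("pics/w1.png",im[:,:,::-1])
p=[.50028,.07997,1.62273];m=eyes.camera_model("wrist")
print(proj(place(p,[(209,0,325),(249,16,336),(249,-16,336),(169,0,313)]),m,wristW(s)))
E
```

```text
[0.49032376 0.19560505 0.41269951] [ 1.79885472e+02 -7.68939888e-02 -8.71954822e+01] [ 0.35701767 -0.9119461  -0.32097775]
[[311.68064551 353.47068217]
 [331.38291375 403.85565787]
 [292.37698088 404.0238728 ]
 [311.4949203  302.36493075]]
```

View pics/w1.png

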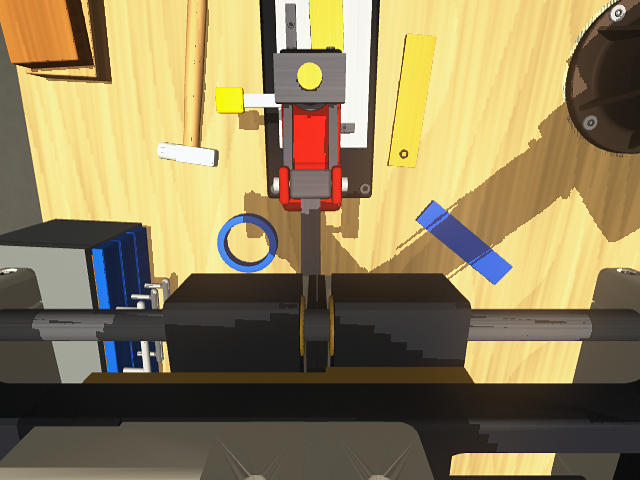

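The wrist view shows the lever arm running along column 312, in line with the tool's centre, so the estimate holds. The trip pad is at (229,100).

>>> step_arm --pt "-0.16 -0.01 0 0 0" --pt "-0.32 -0.01 0 0 0" --pt "-0.39 -0.015 0.05 0 0" --pt "-0.39 -0.015 0.15 0 0" --pt "-0.39 -0.015 0.25 0 0" --pt "-0.39 -0.015 0.32 0 0" --pt "-0.39 -0.015 0.36 0 0" --pt "-0.39 -0.015 0.4 0 0" --pt "-0.39 -0.015 0.44 0 0" --pt "-0.39 -0.015 0.48 0 0"

```text
time_s: 3.73
tcp_pos: [0.4903, 0.2925, 0.2969]
eef_rot: [-179.8, 0.3, -87.2]
contact_force: [-6.9, 5.2, 18.5]
gripper_width: 0.0005
gripper_force: 9.4
```

>>> step_arm --pt "0 0 0.03 0 0" --pt "0 0 0.06 0 0" --pt "0 0 0.09 0 0" --pt "0 0 0.11 0 0" --pt "0 0 0.12 0 0" --pt "0 0 0.12 0 0"

```text
time_s: 4.23
tcp_pos: [0.4905, 0.2916, 0.2669]
eef_rot: [-179.8, 0.1, -87.2]
contact_force: [-5.2, 0.4, 13.3]
gripper_width: 0.0001
gripper_force: 6.5
```

>>> step_arm --pt "0 0 0.01 0 0" --pt "0 0 0.02 0 0" --pt "0 0 0.03 0 0" --pt "0 0 0.03 0 0"

```text
time_s: 4.57
tcp_pos: [0.4908, 0.2912, 0.2631]
eef_rot: [-179.6, 0.2, -87.2]
contact_force: [-14.2, -3.0, 33.0]
gripper_width: 0.0006
gripper_force: 15.2
```

Force rose to 33 N at z 0.263, so the lever is on its stop. I'll let it up slowly.

>>> step_arm --pt "0 0 -0.04 0 0" --pt "0 0 -0.12 0 0" --pt "0 0 -0.22 0 0" --pt "0 0 -0.34 0 0" --pt "0 0 -0.48 0 0" --pt "0 0 -0.6 0 0" --pt "0 0 -0.6 0 0" --pt "0 0 -0.6 0 0"

```text
time_s: 5.23
tcp_pos: [0.4902, 0.2912, 0.4093]
eef_rot: [-179.8, 0.2, -87.3]
contact_force: [-0.2, 0.0, -1.3]
gripper_width: 0.0005
gripper_force: 0.0
```

```bash
python3 - <<'E'
from h import *
s=r.get_state();print(s["tcp_pos"],s["contact_force"])
a=eyes.capture("scene")[:,:,::-1][225:345,245:405];b=cv2.imread("pics/scene0.png")[225:345,245:405]
cv2.imwrite("pics/s2.png",cv2.resize(np.hstack([b,a]),None,fx=2.5,fy=2.5,interpolation=cv2.INTER_CUBIC))
E
```

```text
[0.49017648 0.29123362 0.40930882] [-0.1592945   0.03979422 -1.26040927]
```

View pics/s2.png

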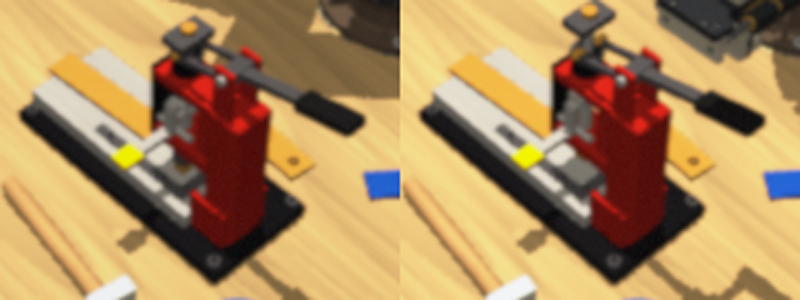

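Before/after: the ram knob at (588,12) now stands higher than before (190,25), and the lever is back up. The ram is cocked, so on to the bar.

>>> step_arm --pt "0.16 0 0 0 0" --pt "0.32 0 0 0 0" --pt "0.48 0.01 0 0 0" --pt "0.64 0.02 0 0 0" --pt "0.8 0.02 0 0 0" --pt "1 0.03 0 0 0" --pt "1 0.03 0 0 0"

```text
time_s: 5.87
tcp_pos: [0.4927, 0.0368, 0.4062]
eef_rot: [179.9, -0.1, -87.4]
contact_force: [0.1, 1.5, 0.0]
gripper_width: 0.0008
gripper_force: 0.0
```

>>> step_arm --pt "0.16 0 0 0 75" --pt "0.32 0.01 0 0 75" --pt "0.48 0.02 0 0 75" --pt "0.64 0.03 0 0 75" --pt "0.81 0.03 0.1 -0.04 75" --pt "0.81 0.03 0.25 -0.04 75" --pt "0.81 0.03 0.4 -0.04 75" --pt "0.81 0.03 0.55 -0.04 75" --pt "0.81 0.03 0.7 -0.04 75" --pt "0.81 0.03 0.85 -0.04 75" --pt "0.81 0.03 0.96 -0.04 75" --pt "0.81 0.03 0.96 -0.04 75"

```text
time_s: 6.87
tcp_pos: [0.4913, -0.1608, 0.16]
eef_rot: [179.4, 0.1, -84.9]
contact_force: [0.0, -1.0, -0.4]
gripper_width: 0.0726
gripper_force: 0.0
```

```bash
python3 - <<'E'
from h import *
s=r.get_state();print(s["tcp_pos"],s["eef_rot"],s["gripper_width"])
im=eyes.capture("wrist");cv2.imwrite("pics/w3.png",im[:,:,::-1])
p=[.50028,.07997,1.62273];m=eyes.camera_model("wrist")
print(proj(place(p,[(-245,-50,45),(-245,80,45),(-130,-22,51),(-72,43,53),(-71.4,0,53),(-262.6,-7,53),(-260.8,35.3,53)]),m,wristW(s)).round())
E
```

```text
[ 0.49128719 -0.1608143   0.16003411] [ 1.79352203e+02  1.19798078e-01 -8.49199066e+01] 0.07261448263564298
[[227. 226.]
 [386. 231.]
 [262. 354.]
 [331. 411.]
 [285. 410.]
 [279. 208.]
 [333. 212.]]
```

View pics/w3.png

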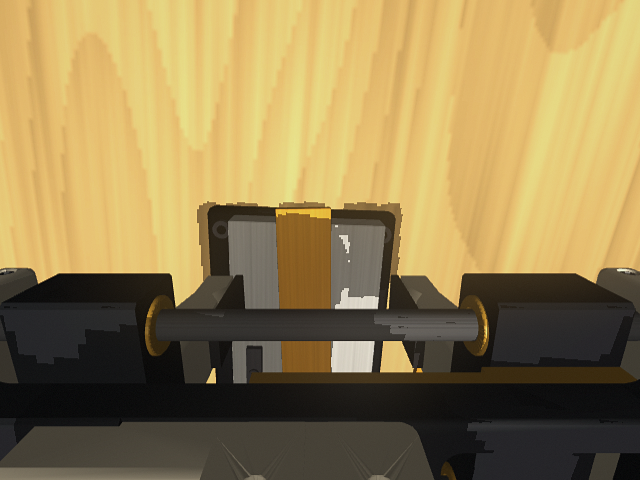

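The bar shows at columns 276–331 with its end at row 208, within about 1 mm of prediction. Descend and grip.

>>> step_arm --pt "0 -0.03 0.1 0 75" --pt "0 -0.03 0.2 0 75" --pt "0 -0.03 0.3 0 75" --pt "0 -0.03 0.38 0 75" --pt "0 -0.03 0.42 0 75" --pt "0 -0.03 0.44 0 75" --pt "0 -0.03 0.44 0 75"

```text
time_s: 7.5
tcp_pos: [0.5042, -0.1602, 0.057]
eef_rot: [-180.0, -0.0, -84.8]
contact_force: [-0.1, -0.9, 0.7]
gripper_width: 0.0748
gripper_force: 0.0
```

>>> step_arm --pt "0 0.02 0.015 0 75" --pt "0 0.02 0.03 0 75" --pt "0 0.02 0.036 0 75" --pt "0 0.02 0.036 0 75"

```text
time_s: 7.83
tcp_pos: [0.4988, -0.1605, 0.0479]
eef_rot: [-180.0, -0.0, -84.8]
contact_force: [0.0, -0.3, -0.3]
gripper_width: 0.075
gripper_force: 0.0
```

>>> step_arm --pt "0 0 0 0 40" --pt "0 0 0 0 40" --pt "0 0 0 0 40" --pt "0 0 0 0 40" --pt "0 0 0 0 40" --pt "0 0 0 0 40" --pt "0 0 0 0 40" --pt "0 0 0 0 40" --newtons 20

```text
time_s: 8.5
tcp_pos: [0.499, -0.1605, 0.0477]
eef_rot: [-180.0, -0.0, -84.8]
contact_force: [1.6, -0.1, 1.1]
gripper_width: 0.0436
gripper_force: 20.0
```

Gripped at 43.6 mm. Slide to about 4 mm short of the stop and 2 mm off the fence, squaring the bar on the way.

>>> step_arm --pt "-0.03 -0.006 0 0.005 40" --pt "-0.07 -0.012 0 0.01 40" --pt "-0.11 -0.018 0 0.015 40" --pt "-0.15 -0.024 0 0.02 40" --pt "-0.19 -0.03 0 0.025 40" --pt "-0.23 -0.037 0 0.03 40" --pt "-0.27 -0.044 0 0.037 40" --pt "-0.3 -0.05 0 0.037 40" --pt "-0.33 -0.056 0 0.037 40" --pt "-0.35 -0.061 0 0.037 40" --pt "-0.35 -0.061 0 0.037 40" --pt "-0.35 -0.061 0 0.037 40"

```text
time_s: 9.5
tcp_pos: [0.506, -0.0716, 0.0476]
eef_rot: [-180.0, 0.0, -87.0]
contact_force: [-1.2, 1.5, 3.0]
gripper_width: 0.0439
gripper_force: 20.0
```

>>> step_arm --pt "-0.004 0 0 0 40" --pt "-0.008 0 0 0 40" --pt "-0.012 0 0 0 40" --pt "-0.016 0 0 0 40" --pt "-0.02 0 0 0 40" --pt "-0.02 0 0 0 40"

```text
time_s: 10.0
tcp_pos: [0.5052, -0.0704, 0.0476]
eef_rot: [179.9, -0.2, -87.0]
contact_force: [4.5, -26.2, -0.3]
gripper_width: 0.0432
gripper_force: 20.0
```

26 N along the slide with the end expected within 2 mm of the stop fits back-stop contact. Ease off, then push to the fence.

>>> step_arm --pt "0.012 0 0 0 40" --pt "0.016 0 0 0 40" --pt "0.016 -0.004 0 0 40" --pt "0.016 -0.008 0 0 40" --pt "0.016 -0.012 0 0 40" --pt "0.016 -0.012 0 0 40"

```text
time_s: 10.5
tcp_pos: [0.5078, -0.0712, 0.0476]
eef_rot: [179.9, -0.0, -87.0]
contact_force: [-3.9, -0.6, 7.4]
gripper_width: 0.0434
gripper_force: 20.0
```

>>> step_arm --pt "0 -0.004 0 0 40" --pt "0 -0.008 0 0 40" --pt "0 -0.012 0 0 40" --pt "0 -0.012 0 0 40"

```text
time_s: 10.83
tcp_pos: [0.509, -0.0712, 0.0475]
eef_rot: [179.7, -0.0, -87.1]
contact_force: [-10.7, 0.5, 14.4]
gripper_width: 0.0434
gripper_force: 20.0
```

>>> step_arm --pt "-0.004 0 0 0 40" --pt "-0.008 0 0 0 40" --pt "-0.012 0 0 0 40" --pt "-0.012 0 0 0 40"

```text
time_s: 11.17
tcp_pos: [0.509, -0.0704, 0.0475]
eef_rot: [179.7, -0.2, -87.0]
contact_force: [-5.0, -15.8, 9.0]
gripper_width: 0.0432
gripper_force: 20.0
```

>>> step_arm --pt "0 0.008 0 0 62" --pt "0 0.012 0 0 62" --pt "0 0.012 0 0 62" --pt "0 0.012 0 0 62" --pt "0 0.012 -0.08 0 62" --pt "0 0.012 -0.2 0 62" --pt "0.1 0.1 -0.3 0 30" --pt "0.25 0.1 -0.4 0 0" --pt "0.4 0.012 -0.4 0 0" --pt "0.4 0.012 -0.4 0 0" --pt "0.4 0.012 -0.4 0 0"

```text
time_s: 12.08
tcp_pos: [0.5151, -0.1693, 0.1478]
eef_rot: [-179.9, 0.0, -87.2]
contact_force: [-0.2, 0.2, 0.0]
gripper_width: 0.0338
gripper_force: 0.0
```

```bash
python3 - <<'E'
from h import *
s=r.get_state();print(s["tcp_pos"],s["eef_rot"],s["contact_force"])
im=eyes.capture("wrist");cv2.imwrite("pics/w4.png",im[:,:,::-1])
p=[.50028,.07997,1.62273];m=eyes.camera_model("wrist")
print(proj(place(p,[(-245,-50,45),(-245,80,45),(-130,-22,51),(-170,-22,53),(-170,22,53),(-40,22,53)]),m,wristW(s)).round())
E
```

```text
[ 0.51506145 -0.16928086  0.14776163] [-1.79925205e+02  2.91792480e-03 -8.71775725e+01] [-0.20972547  0.18080631  0.01110377]
[[256. 245.]
 [420. 245.]
 [294. 374.]
 [292. 334.]
 [345. 334.]
 [343. 458.]]
```

View pics/w4.png

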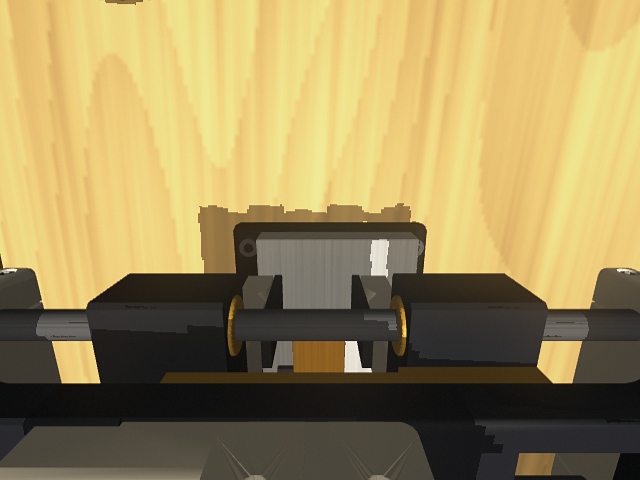

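The bar edges at columns 293 and 344 match the home prediction (292, 345). Next, seat it by pushing its +y side at mid-length with shut fingers.

>>> step_arm --pt "-0.15 0.1 0 0 0" --pt "-0.3 0.2 0 0 0" --pt "-0.45 0.24 0 0 0" --pt "-0.6 0.24 0 0 0" --pt "-0.6 0.24 0.12 0 0" --pt "-0.6 0.24 0.24 0 0" --pt "-0.6 0.24 0.34 0 0" --pt "-0.6 0.24 0.38 0 0" --pt "-0.6 0.24 0.39 0 0" --pt "-0.6 0.24 0.39 0 0"

```text
time_s: 12.97
tcp_pos: [0.4453, -0.0206, 0.0493]
eef_rot: [179.9, -0.0, -87.0]
contact_force: [-0.3, 0.6, 0.5]
gripper_width: 0.0004
gripper_force: 0.0
```

>>> step_arm --pt "0 -0.03 0 0 0" --pt "0 -0.05 0 0 0" --pt "0 -0.06 0 0 0" --pt "0 -0.07 0 0 0" --pt "0 -0.07 0 0 0"

```text
time_s: 13.38
tcp_pos: [0.4646, -0.0201, 0.0505]
eef_rot: [-179.9, 0.0, -87.0]
contact_force: [-0.3, -0.0, 0.2]
gripper_width: 0.0
gripper_force: 0.0
```

>>> step_arm --pt "0 -0.01 0 0 0" --pt "0 -0.02 0 0 0" --pt "0 -0.028 0 0 0" --pt "0 -0.032 0 0 0" --pt "0 -0.032 0 0 0"

```text
time_s: 13.8
tcp_pos: [0.4694, -0.0202, 0.0497]
eef_rot: [179.8, -0.0, -87.1]
contact_force: [-8.5, 2.2, 8.5]
gripper_width: 0.0001
gripper_force: 5.3
```

>>> step_arm --pt "0 -0.008 0 0 0" --pt "0 -0.012 0 0 0" --pt "0 -0.012 0 0 0"

```text
time_s: 14.05
tcp_pos: [0.4697, -0.0204, 0.0495]
eef_rot: [179.5, -0.0, -87.1]
contact_force: [-18.5, 7.2, 18.6]
gripper_width: 0.0006
gripper_force: 11.3
```

Seated solidly on the fence. Now the end push.

>>> step_arm --pt "0 0.05 0 0 0" --pt "0 0.1 -0.02 0 0" --pt "0.1 0.1 -0.12 0 0" --pt "0.25 0.0 -0.16 0 0" --pt "0.4 -0.12 -0.12 0 0" --pt "0.42 -0.12 -0.06 0 0" --pt "0.42 -0.12 -0.02 0 0" --pt "0.42 -0.12 -0.0 0 0" --pt "0.42 -0.12 0 0 0"

```text
time_s: 14.8
tcp_pos: [0.5086, -0.1229, 0.0486]
eef_rot: [179.8, -0.0, -87.1]
contact_force: [-1.0, -0.3, 0.6]
gripper_width: 0.0006
gripper_force: 0.0
```

>>> step_arm --pt "-0.02 0 0 0 0" --pt "-0.04 0 0 0 0" --pt "-0.055 0 0 0 0" --pt "-0.065 0 0 0 0" --pt "-0.07 0 0 0 0"

```text
time_s: 15.22
tcp_pos: [0.5094, -0.1044, 0.0507]
eef_rot: [-179.9, 0.0, -86.9]
contact_force: [-0.0, -0.1, -0.9]
gripper_width: 0.0005
gripper_force: 0.0
```

>>> step_arm --pt "-0.01 0 0.006 0 0" --pt "-0.02 0 0.006 0 0" --pt "-0.026 0 0.006 0 0" --pt "-0.032 0 0.006 0 0" --pt "-0.032 0 0.006 0 0"

```text
time_s: 15.63
tcp_pos: [0.5089, -0.102, 0.0497]
eef_rot: [180.0, -0.4, -86.9]
contact_force: [3.5, -34.3, 4.6]
gripper_width: 0.0003
gripper_force: 17.2
```

Solid at 34 N, so the bar is home against the stop. Back off, rise, and turn the gripper with its narrow side to the head for the trip.

>>> step_arm --pt "0.05 0 0 0 0" --pt "0.12 0 -0.05 0 0" --pt "0.15 -0.1 -0.2 -0.12 0" --pt "0.15 -0.2 -0.36 -0.24 0" --pt "0.15 -0.3 -0.52 -0.36 0" --pt "0.15 -0.4 -0.68 -0.48 0" --pt "0.15 -0.4 -0.84 -0.6 0" --pt "0.15 -0.4 -0.88 -0.75 0" --pt "0.15 -0.4 -0.88 -0.9 0" --pt "0.15 -0.4 -0.88 -1 0" --pt "0.15 -0.4 -0.88 -1 0" --pt "0.15 -0.4 -0.88 -1 0"

```text
time_s: 16.63
tcp_pos: [0.6105, -0.1294, 0.2685]
eef_rot: [-180.0, 0.0, -26.9]
contact_force: [0.3, 0.0, -0.8]
gripper_width: 0.0004
gripper_force: 0.0
```

>>> step_arm --pt "0 0 0 -0.12 0" --pt "0 0 0 -0.24 0" --pt "0 0 0 -0.36 0" --pt "0 0 0 -0.5 0" --pt "0 0 0 -0.5 0" --pt "0 0 0 -0.5 0"

```text
time_s: 17.13
tcp_pos: [0.6105, -0.1296, 0.2684]
eef_rot: [-180.0, 0.0, 2.8]
contact_force: [-0.4, -0.0, -0.4]
gripper_width: 0.0002
gripper_force: 0.0
```

```bash
python3 - <<'E'
from h import *
s=r.get_state();print(s["joints"],s["tcp_pos"],s["eef_rot"])
im=eyes.capture("wrist");cv2.imwrite("pics/w5.png",im[:,:,::-1])
E
```

```text
[ 5.91558952e+00  1.44803080e+01 -2.43022300e+00 -2.68795413e-03
 -7.31049367e+01  8.68809044e+01] [ 0.61048101 -0.12955482  0.2683887 ] [-1.79998274e+02  1.55847424e-02  2.79571264e+00]
```

View pics/w5.png

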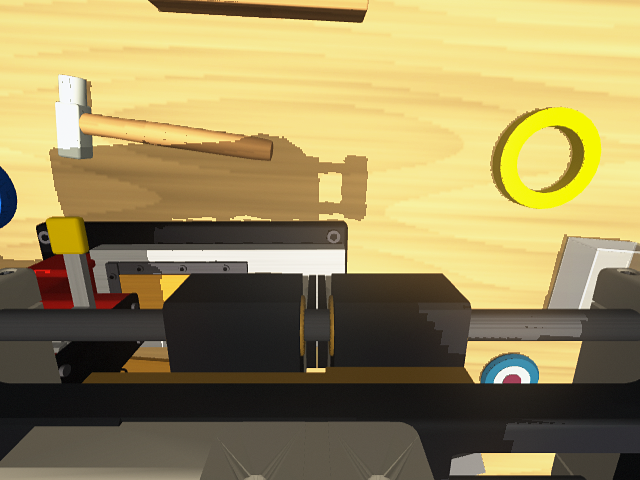

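The picture shows the trip pad top at about (69,233), and the bar lies against the fence at (145,290). Checking the pad position by ray.

```bash
python3 - <<'E'
from h import *
print(ray([[69,233],[48,218],[84,218]],eyes.camera_model("wrist"),.150,wristW(r.get_state())))
E
```

```text
[[0.60009099 0.07469733 0.15      ]
 [0.61214601 0.0900349  0.15      ]
 [0.61353036 0.06047976 0.15      ]]
```

>>> step_arm --pt "0 -0.14 0 0 0" --pt "0 -0.28 0 0 0" --pt "0 -0.42 0 0 0" --pt "0 -0.56 0 0 0" --pt "0 -0.7 0 0 0" --pt "0 -0.82 0 0 0" --pt "0 -0.86 0 0 0" --pt "0 -0.86 0 0 0" --pt "0 -0.86 0 0 0"

```text
time_s: 17.93
tcp_pos: [0.5993, 0.0855, 0.2685]
eef_rot: [180.0, 0.0, 2.9]
contact_force: [-0.0, -0.2, -0.0]
gripper_width: 0.0003
gripper_force: 0.0
```

>>> step_arm --pt "0 0.018 0.1 0 0" --pt "0 0.018 0.2 0 0" --pt "0 0.018 0.3 0 0" --pt "0 0.018 0.4 0 0" --pt "0 0.018 0.45 0 0" --pt "0 0.018 0.48 0 0" --pt "0 0.018 0.5 0 0" --pt "0 0.018 0.51 0 0"

```text
time_s: 18.6
tcp_pos: [0.5995, 0.0791, 0.1412]
eef_rot: [179.9, 0.0, 2.8]
contact_force: [-2.5, -1.5, 4.3]
gripper_width: 0.0004
gripper_force: 1.8
```

Contact with the pad at about 4 N. Press on through the firing point.

>>> step_arm --pt "0 0 0.02 0 0" --pt "0 0 0.04 0 0" --pt "0 0 0.06 0 0" --pt "0 0 0.075 0 0" --pt "0 0 0.075 0 0"

```text
time_s: 19.02
tcp_pos: [0.6006, 0.0805, 0.1237]
eef_rot: [180.0, -0.1, 3.0]
contact_force: [-2.1, -1.3, 10.4]
gripper_width: 0.0004
gripper_force: 4.3
```

>>> step_arm --pt "0 0 -0.04 0 0" --pt "0 0 -0.12 0 0" --pt "0 0 -0.24 0 0" --pt "0 0 -0.38 0 0" --pt "0 0 -0.5 0 0" --pt "0 0.15 -0.55 0 0" --pt "0 0.3 -0.55 0 0" --pt "0 0.45 -0.55 0 0" --pt "0 0.6 -0.55 0 0" --pt "0 0.75 -0.55 0 0" --pt "0 0.9 -0.55 0 0" --pt "0 1 -0.55 0 0"

```text
time_s: 20.02
tcp_pos: [0.6123, -0.1718, 0.2599]
eef_rot: [180.0, 0.0, 2.9]
contact_force: [0.4, 0.4, 1.0]
gripper_width: 0.0004
gripper_force: 0.0
```

```bash
python3 - <<'E'
from h import *
s=r.get_state();print(s["tcp_pos"],s["contact_force"])
a=eyes.capture("scene")[:,:,::-1][225:345,245:405];t=eyes.capture("top")[:,:,::-1][185:305,210:390]
R=lambda a,k:cv2.resize(a,None,fx=k,fy=k,interpolation=cv2.INTER_CUBIC)
cv2.imwrite("pics/f.png",np.hstack([R(a,2.3),R(t,2.3)]))
E
```

```text
[ 0.61234342 -0.17183591  0.2598646 ] [0.350255   0.35023764 0.97630652]
```

View pics/f.png

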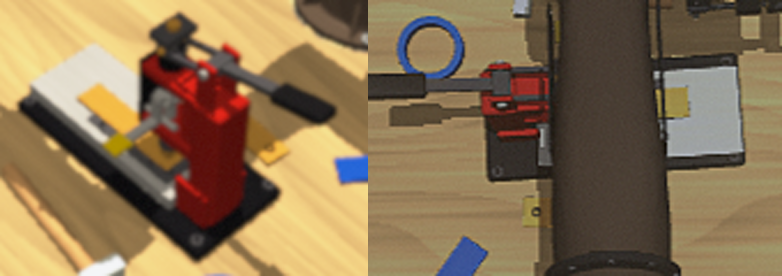

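The ram knob at (172,25) is back down on the bar. The bar lies along the fence under the die, the lever and trip are at rest, and the arm is clear.

```bash
python3 -c "
from plant import workorder
print(workorder.close_job())"
```

```text
the job is handed in; nothing more can be done
None
```

I cocked the ram, slid the bar home against the back stop and side fence, fired the ram with the trip, and handed the job in at about 20 s; the last picture showed the ram down on the bar, but I could not see the mark itself.

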